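Refit the logger's battery and click its cover shut

ROBOT

A 6-joint arm with a two-finger parallel gripper is mounted at the origin on a cart in front of the work surface, level with it; the furniture and walls round the work are solid. World frame = base frame: x ahead of the robot, y to its left, z up, the work surface at z = 0. Lengths are in m, angles in rad, forces in N, time in s.
With the tool pointing down it reaches from about 0.275 to 0.75 m from the base axis. Payload 10.2 kg.
Tool frame: the origin (TCP) lies midway between the tips of the shut fingers; the grasp point (between the pads) lies 19 mm behind it (env.hold_point_z is the distance from the TCP to the grasp point, in m); z points along the fingers, y is the line along which they close (so a half turn about z gives the same grasp; the last joint's range is limited). The gripper opens to 85 mm and grips with 20 to 120 N. Pads are 22 mm wide; open, the fingers measure 114 mm over their backs; the gripper's body (76 mm by 85 mm) begins 54 mm behind the grasp point. The pads swing forward as they close: fully open they stand 13 mm farther back than shut.
Start: joints at [1.024, 0.313, 1.498, -0, 1.331, -0.223], TCP at [0.167, 0.498, 0.231] pointing down, gripper open.
Joint ranges: [-2.94, 2.94], [-0.97, 2.17], [0.19, 2.56], [-1.23, 4.37], [0.02, 3.11], [-2.88, 2.88]. Speed limits (rad/s): [2.39, 2.39, 3.01, 3.14, 3.14, 3.14].

INTERFACE

Orientations are given as a unit quaternion [x, y, z, w].
In Python, from bench import env, kinematics, monitor, eyes, job gives the robot as it stands. The module is installed in compiled form; this text tells all that it offers. Calls block until the motion is done:
- env.reach(position, orientation): joint-space move of the TCP to a pose.
- env.movel(position, velocity=0.15, frame=None, guard=None): straight line of the TCP; frame=None keeps the orientation; velocity is the mean speed in m/s. With guard (N) it stops when the force on the tool has changed by that much, and returns True; else False.
- env.set_joints(angles): joint-space move.
- env.release() and env.close_gripper(effort=None): open the fingers fully, or close them until they stop; effort is the grip in N (None keeps the last).
- env.hold(seconds).
- kinematics.ik(position, orientation): joint angles nearest the present ones, or None.
- monitor.sense(): the state.
- eyes.grab_frame(name): name is "side" or "top" or "wrist"; returns a dict with "frame" (420x560x3 uint8, red, green, blue), "mtx" (3x3 intrinsics, pixels), "view" (4x4, takes a point from world to camera coordinates). Camera axes: x right, y down, z forward; pixel columns grow to the right and rows downward; lengths in m; the calibration is good to about 2 mm. A picture is of the moment at which its call begins. There is no depth.
A pose or a line that the arm cannot do raises env.MotionError and nothing moves.
- job.hand_in(): hands the job in; it is judged then, once.
The state is a dict: "clock": time; "joints": joint angles; "qvel": joint speeds; "joint_efforts": joint torques, N m; "position": TCP position; "ee_rot": TCP orientation; "contact_force": force on the tool from outside, world axes, zero at the start; "ft_torque": the same for the moment, N m; "finger_gap": opening from 0.0 (shut) to 1.0 (fully open); "gripper_force": force on a finger pad.
Only numpy, scipy, OpenCV 4.12 (cv2) and the standard library are available. Lean on these libraries where they do the work, as an engineer would, in place of code of your own. Each camera call takes 0.05 s, during which the arm holds its last target. There are 200 camera calls.

TASK

Lay the green battery in the empty bay of the climate logger, its button (plus) end towards the display. Then set the grey cover down flat over it, open end first and about 2 cm short of the upright end plate, and slide it gently along its rails towards the display until its orange tab has clicked past the ledge. Do not force the cover, let go of it, and leave the other things on the desk alone.

Things in the scene. Friction and masses are not known exactly. Their poses are not given: they have to be found in the camera images.
- logger: climate logger on a steel plate screwed to the desk, immovable: light grey case 210 x 78 mm, raised display head at its +x end, black plinth amid its deck, steel latch frame round the plinth. Origin: on the desk under the plinth's centre; +x towards the head, z up. Its mm: deck z 18, x -104 to 51; head x 51 to 106, top z 45; plinth x -38 to 38, y -15 to 15, top z 24
- bay (a point): on the logger: the middle of the battery when it lies in its bay on the plinth (logger x 0, y 0, z 31.4 mm); axes as the logger's; the battery lies along x. Round it: contact posts (inner faces at x = +-27 mm, tops at logger z 33.5 mm, coil spring on the -x one), low ribs beside the battery (tops at logger z 27 mm, only 18 to 26 mm either side of the middle)
- set_down (a point): on the logger: where cover_mid belongs when the cover is set down (logger x -20, y 0, z 31 mm), +-4 mm along x; axes as the logger's. Only there do the lugs pass the rail lips; elsewhere the cover stands up on the lips, 6 mm too high. The lips edge the plinth's top out to y = +-19 mm, undersides 3.5 mm above the deck. From here the cover slides +x, lugs under the lips
- cell_mid (a point): green AA battery with yellow minus end, 15 mm thick, 50 mm long, 23 g, lying on the desk; point at its middle. Its own z axis runs along it towards the plus end with the small button
- cell_plus (a point): the plus end of the green battery, 25 mm from its middle; axes as cell_mid
- cover_mid (a point): loose grey cover, 65 g, upright on the desk: arch 86 mm long (x), 47 wide (y), 25.5 high, walls 3, hollow, open at +x, closed at -x where the orange tab sticks out 33 mm; point 13 mm above the middle of its underside; z up. Two pairs of 2.5 mm thick lugs inside its walls at the bottom, at x -34 to -24 and 21 to 33 mm; 1.5 mm play to the plinth each side
- hook (a point): under the orange tab of the cover: tip of its hook, 69 mm behind the cover's middle (-x). It must ride up the ramp of the ledge on the rear bar of the latch frame (5 mm above the deck, upright +x face) and drop behind it. The frame (ledge, 2 mm strips at y 26 to 30 mm, end plate that stops the cover) is clamped in slots, set differently on each unit
- tab (a joint): bend of the spring tab: 0 relaxed, growing as the hook is lifted. Riding the ledge it bends to about 0.1 rad, which takes 8 to 14 N of push on the cover, over 10 mm of travel. Then it snaps back to 0 and the push drops; 1.5 mm later the cover meets the end plate, 20 mm +-4 mm beyond set_down (differs by unit). The cover cracks if pushed at the frame with over 28 N
- multimeter: orange and black hand multimeter on the desk; leave alone
- tape_roll: roll of brown packing tape on the desk; leave alone
- screwdriver: red screwdriver on the desk; leave alone

How it is judged:
On the way, in this order (a step that is already met when the one before it is completed fails the run):
1. the green battery lies in the bay, plus end towards the display (x of cell_mid in the frame of logger between -0.004 and 0.004 m and y of cell_mid in the frame of logger between -0.003 and 0.003 m and z of cell_mid in the frame of logger between 0.0289 and 0.0339 m and angle between the z axis of cell_mid and the x axis of logger, either way round below 0.12 rad and x of cell_plus in the frame of logger above 0.015 m), for 0.2 s.
2. the cover stands flat on the deck over the battery, lugs entered between the rails, not yet latched (y of cover_mid in the frame of logger between -0.0025 and 0.0025 m and z of cover_mid in the frame of logger between 0.0292 and 0.0328 m and angle between the x axis of cover_mid and the x axis of logger, either way round below 0.07 rad and angle between the z axis of cover_mid and the z axis of logger, either way round below 0.07 rad and x of cover_mid in the frame of logger between -0.027 and -0.01 m), for 0.1 s.
At the end, for the whole second after the job is handed in: The cover stands flat on the deck on its rails with its tab clicked past the ledge (tab relaxed, under 0.015 rad, cover within 5.9 mm of its nominal closed place), released and at rest; the battery lies in the bay within 4 mm, plus end towards the display (all of step 1 and y of cover_mid in the frame of logger between -0.0025 and 0.0025 m and z of cover_mid in the frame of logger between 0.0292 and 0.0328 m and angle between the x axis of cover_mid and the x axis of logger, either way round below 0.07 rad and angle between the z axis of cover_mid and the z axis of logger, either way round below 0.07 rad and x of cover_mid in the frame of logger between -0.0059 and 0.0059 m and value of joint tab below 0.015 rad and linear speed of cover below 0.01 m/s); the robot touches nothing.
It fails at once if the cover is pushed against the latch frame (its ledge or end plate) with more than 28 N (contact force between cover and latch_frame above 28 N).
It fails at once if a bystander is moved by more than 30 mm (distance of any of multimeter, tape_roll, screwdriver from where it was at the start of the episode above 0.03 m).
It also fails if it takes over 61 s, if anything falls off the work surface, if the arm or the gripper's body presses on something with over 40 N, if the wrist force passes 120 N, or if a joint passes its speed limit or range.

## Working session

There is one attempt and no reset: what is moved stays moved. The work goes in short steps, each a Python script; the robot and the scene stay as the last script left them, time stands still between calls to the robot, and variables do not carry over. Pictures are saved under pics/ and viewed, at most 10 in all, crops included, and the job is handed in when it is done.

```bash
mkdir -p pics; python3 - <<'E'
from bench import env, kinematics, monitor, eyes, job
import cv2, numpy as np
print(monitor.sense(), env.hold_point_z)
for n in ["side","top","wrist"]:
    f=eyes.grab_frame(n); np.savez(f"pics/{n}0.npz",**f)
    cv2.imwrite(f"pics/{n}0.png",f["frame"][:,:,::-1])
    print(n,f["mtx"].tolist(),np.round(f["view"],4).tolist())
E
```

```text
{'clock': 0.0, 'joints': array([ 1.02361100e+00,  3.13428646e-01,  1.49845784e+00,  3.53832345e-06,
        1.33101989e+00, -2.23402690e-01]), 'qvel': array([ 0.00010659,  0.00098558, -0.00030541, -0.00015268,  0.0011493 ,
       -0.00048388]), 'joint_efforts': array([-1.46810344e-03, -4.12285995e+01, -2.59731030e+01, -3.57983390e-04,
        4.35374823e-03, -5.89443835e-05]), 'position': array([0.16689918, 0.49747967, 0.2307382 ]), 'ee_rot': array([ 1.61185462e-01,  9.86923916e-01, -6.08061355e-04, -2.48462215e-04]), 'contact_force': array([-0.01165715, -0.31217879, -0.58612101]), 'ft_torque': array([0.01300478, 0.02479666, 0.0210461 ]), 'gripper_force': 0.0, 'finger_gap': 0.9970408302923537} 0.0187
side [[467.91661102604667, 0.0, 280.85724379367065], [0.0, 467.91661102604667, 206.3802670606004], [0.0, 0.0, 1.0]] [[0.7695, 0.6386, -0.0014, -0.5206], [0.4553, -0.5502, -0.7, -0.1931], [-0.4478, 0.538, -0.7142, 1.7466], [0.0, 0.0, 0.0, 1.0]]
top [[383.05001188897495, 0.0, 280.61472602688866], [0.0, 383.05001188897495, 212.64436818019485], [0.0, 0.0, 1.0]] [[0.0247, -0.9996, 0.0147, 0.0761], [-0.9845, -0.0268, -0.1736, 0.6175], [0.1739, -0.0102, -0.9847, 1.0586], [0.0, 0.0, 0.0, 1.0]]
wrist [[335.25988484597974, 0.0, 278.44413924421815], [0.0, 335.25988484597974, 207.1674168322091], [0.0, 0.0, 1.0]] [[0.3187, 0.9479, -0.0002, -0.5239], [0.9024, -0.3033, 0.306, -0.0397], [0.2899, -0.0977, -0.952, 0.3791], [0.0, 0.0, 0.0, 1.0]]
```

View pics/top0.png

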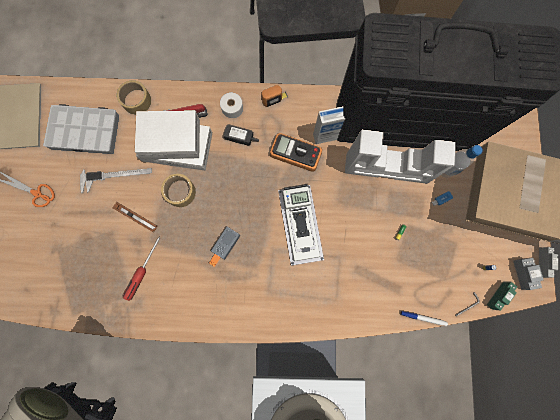

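View pics/side0.png

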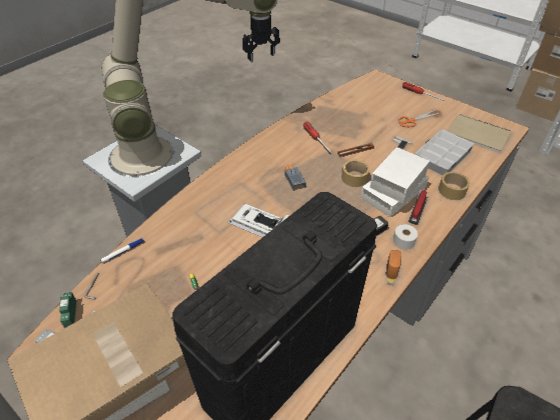

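The top view shows the logger at (300,224) with its head up. The cover is at (224,245), its orange tab at (214,261), and the battery at (400,232). The side view shows the big case hiding part of the logger, so I'll use the wrist camera for close-ups.

```bash
cat > h.py <<'E'
from bench import env, kinematics, monitor, eyes, job
import cv2, numpy as np
from scipy.spatial.transform import Rotation as R
def down(yaw):  # tool pointing down, tool y (closing line) along world angle yaw
    y=np.array([np.cos(yaw),np.sin(yaw),0]); z=np.array([0,0,-1.]); x=np.cross(y,z)
    return R.from_matrix(np.c_[x,y,z]).as_quat()
def ray(f,px,z):
    px=np.atleast_2d(px).astype(float); V=f["view"]; M=V[:3,:3]
    c=-M.T@V[:3,3]; d=np.c_[px,np.ones(len(px))]@np.linalg.inv(f["mtx"]).T@M
    return c+d*((z-c[2])/d[:,2])[:,None]
def proj(f,P):
    P=np.atleast_2d(P)@f["view"][:3,:3].T+f["view"][:3,3]
    q=P@f["mtx"].T; return q[:,:2]/q[:,2:]
def snap(n,name):
    f=eyes.grab_frame(n); np.savez(f"pics/{name}.npz",**f); cv2.imwrite(f"pics/{name}.png",f["frame"][:,:,::-1]); return f
E
python3 - <<'E'
from h import *
f=np.load("pics/top0.npz"); print(ray(f,[[300,224],[295,195],[224,245],[214,261],[400,232],[404,226],[396,238]],0.02))
w=np.load("pics/wrist0.npz"); V=w["view"]; c=-V[:3,:3].T@V[:3,3]; s=monitor.sense(); T=R.from_quat(s["ee_rot"]).as_matrix()
print("cam in tool",T.T@(c-s["position"]), "axes in tool\n",T.T@V[:3,:3].T)
for x,y in [(.4,-.2),(.4,.15),(.4,0)]:
  for yaw in (np.pi/2,-np.pi/2,0): print(x,y,yaw,kinematics.ik([x,y,.25],down(yaw)))
E
```

```text
[[ 0.58843164  0.03316764  0.02      ]
 [ 0.67643068  0.04966907  0.02      ]
 [ 0.52003941  0.25584818  0.02      ]
 [ 0.47259409  0.28262277  0.02      ]
 [ 0.57235074 -0.26527634  0.02      ]
 [ 0.5907318  -0.27781518  0.02      ]
 [ 0.55407612 -0.25281012  0.02      ]]
cam in tool [ 0.07787357 -0.00088645 -0.14204098] axes in tool
 [[-5.18377636e-04 -9.51983102e-01 -3.06150134e-01]
 [ 9.99999578e-01 -7.25527447e-04  5.62836440e-04]
 [-7.57931105e-04 -3.06149714e-01  9.51983077e-01]]
0.4 -0.2 1.5707963267948966 [-7.26726467e-01  1.24907365e-01  1.68353254e+00 -4.44089210e-16
  1.33315275e+00 -2.29752279e+00]
0.4 -0.2 -1.5707963267948966 [-7.26726467e-01  1.24907365e-01  1.68353254e+00 -4.44089210e-16
  1.33315275e+00  8.44069860e-01]
0.4 -0.2 0 [-7.26726467e-01  1.24907365e-01  1.68353254e+00 -4.44089210e-16
  1.33315275e+00 -7.26726467e-01]
0.4 0.15 1.5707963267948966 [ 8.30528571e-02  7.90035508e-02  1.73487809e+00 -4.44089210e-16
  1.32771101e+00 -1.48774347e+00]
0.4 0.15 -1.5707963267948966 [ 8.30528571e-02  7.90035508e-02  1.73487809e+00 -4.44089210e-16
  1.32771101e+00  1.65384918e+00]
0.4 0.15 0 [ 8.30528571e-02  7.90035508e-02  1.73487809e+00 -4.44089210e-16
  1.32771101e+00  8.30528571e-02]
0.4 0 1.5707963267948966 [-2.95010608e-01  1.54098471e-02  1.80197237e+00 -4.44089210e-16
  1.32421044e+00 -1.86580693e+00]
0.4 0 -1.5707963267948966 [-2.95010608e-01  1.54098471e-02  1.80197237e+00 -4.44089210e-16
  1.32421044e+00  1.27578572e+00]
0.4 0 0 [-2.95010608e-01  1.54098471e-02  1.80197237e+00 -4.44089210e-16
  1.32421044e+00 -2.95010608e-01]
```

View pics/wrist0.png

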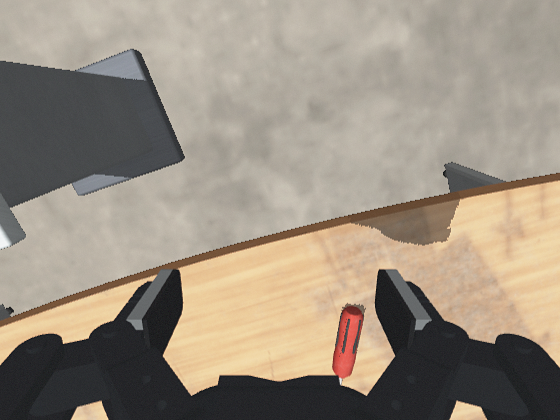

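```bash
cat >> h.py <<'E'
def look(name,p,ax,z=0.2,off=0.03):
    """wrist view with tool x along heading ax, object point p at tool x = off"""
    u=np.array([np.cos(ax),np.sin(ax)]); q=np.array(p)-off*u
    env.reach([*q,z],down(ax-np.pi/2)); env.hold(0.3); return snap("wrist",name)
E
python3 - <<'E'
from h import *
for n,p,a in [("wc",(.52,.256),np.deg2rad(-30)),("wl",(.588,.033),np.deg2rad(10.6)),("wb",(.572,-.265),np.deg2rad(-34))]:
    look(n,p,a); s=monitor.sense(); print(n,s["clock"],s["joints"].round(2))
ims=[cv2.imread(f"pics/{n}.png")[0:300,80:480] for n in("wc","wl","wb")]
cv2.imwrite("pics/all.png",np.vstack([np.hstack(ims[:2]),np.hstack([ims[2],0*ims[2]])]))
E
```

```text
wc 2.725 [0.29 0.42 1.43 0.   1.29 2.39]
wl 4.15 [-0.16  0.41  1.44 -0.    1.29  1.23]
wb 5.5667 [-0.62  0.5   1.3  -0.    1.34  1.54]
```

View pics/all.png

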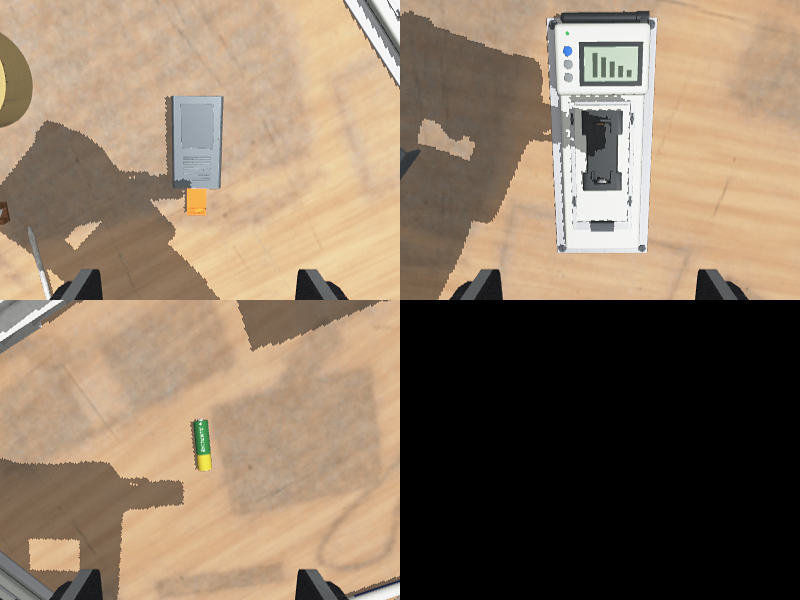

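The crops show the cover at (197,140) with its tab at (197,200), and the logger plinth at (602,150) with the head up. The battery is at (203,445) with its yellow minus end down. I'll enlarge the parts that need measuring.

```bash
python3 - <<'E'
from h import *
a=cv2.imread("pics/wl.png"); cv2.imwrite("pics/z1.png",np.hstack([cv2.resize(a[90:240,225:325],None,fx=4,fy=4,interpolation=cv2.INTER_NEAREST),cv2.resize(cv2.imread("pics/wc.png")[85:235,230:330],None,fx=4,fy=4,interpolation=cv2.INTER_NEAREST)]))
def rect(name,m,zz):
    f=dict(np.load(f"pics/{name}.npz")); m=cv2.morphologyEx(m,cv2.MORPH_OPEN,np.ones((2,2)))
    c=max(cv2.findContours(m,cv2.RETR_EXTERNAL,cv2.CHAIN_APPROX_NONE)[0],key=cv2.contourArea)
    W=ray(f,c[:,0],zz)[:,:2]*1000
    print(name,c[:,0].min(0),c[:,0].max(0),cv2.minAreaRect(W.astype(np.float32)))
hs=lambda n:cv2.cvtColor(cv2.imread(f"pics/{n}.png"),cv2.COLOR_BGR2HSV)
h=hs("wb"); m=cv2.inRange(h,(24,120,40),(90,255,255)); m[:60]=0; m[250:]=0; rect("wb",m,.0075)
h=hs("wc"); m=cv2.inRange(h,(95,20,50),(125,140,235)); m[:80]=0; m[240:]=0;m[:,:220]=0;m[:,340:]=0; rect("wc",m,.0255)
m=cv2.inRange(h,(8,190,190),(22,255,255)); m[:80]=0; m[240:]=0; rect("wc",m,.02)
h=hs("wl"); m=cv2.inRange(h,(0,0,0),(180,255,70)); m[:100]=0; m[200:]=0;m[:,:250]=0;m[:,:255]=0;m[:,315:]=0; rect("wl",m,.024)
E
```

```text
wb [275 122] [292 171] ((572.704345703125, -270.736083984375), (13.81778621673584, 48.31249237060547), 62.140262603759766)
wc [253  97] [303 188] ((527.7864379882812, 252.11367797851562), (45.85652160644531, 84.35029602050781), 59.421600341796875)Traceback (most recent call last):
  File "<stdin>", line 11, in <module>
  File "<stdin>", line 5, in rect
ValueError: max() iterable argument is empty
```

View pics/z1.png

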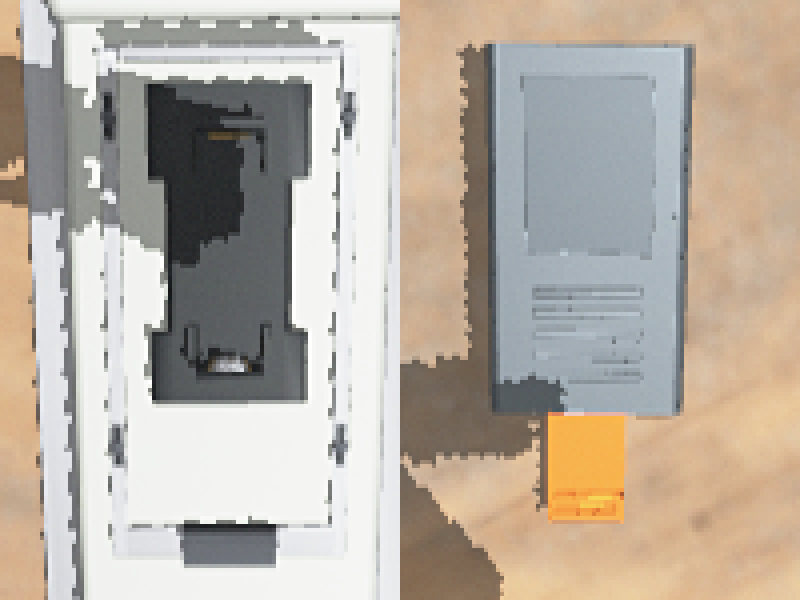

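The enlarged view shows the plinth with black corners at zoom (147,84), (311,84), (152,402) and (307,402), the rear ledge bar at (230,545), and an unoccluded cover. Next I'll measure the logger and pick up the battery.

```bash
python3 - <<'E'
from h import *
f=dict(np.load("pics/wl.npz")); g=cv2.imread("pics/wl.png",0)
m=cv2.inRange(g,0,115); keep=np.zeros_like(m); keep[108:193,259:305]=1; m*=keep
c=max(cv2.findContours(m,cv2.RETR_EXTERNAL,cv2.CHAIN_APPROX_NONE)[0],key=cv2.contourArea)
r=cv2.minAreaRect((ray(f,c[:,0],.024)[:,:2]*1000).astype(np.float32))
L=cv2.minAreaRect((ray(f,c[:,0],.024)[:,:2]*1000).astype(np.float32)); print(L,c[:,0].min(0),c[:,0].max(0))
# edges of the plinth: line fits to left/right of mid part, rows
mid=[(y,np.flatnonzero(m[y])) for y in range(136,172)]
Rr=ray(f,[[i.max()+.5,y] for y,i in mid],.024); vx,vy,*_=cv2.fitLine(Rr[:,:2].astype(np.float32),cv2.DIST_HUBER,0,.01,.01).ravel()
print("right edge heading",np.degrees(np.arctan2(vy,vx)))
# case long edge right (case/plate), gradient
for zz,(a,b) in [(.018,(0,0))]:
    pass
# battery grasp
ax=np.deg2rad(-27.9); p=np.array([.5727,-.2707])+.0005*np.array([np.cos(ax),np.sin(ax)])
q=down(ax-np.pi/2)
env.reach([*p,.08],q); env.movel([*p,.003],.06,guard=8); s=monitor.sense(); print(s["position"],s["contact_force"])
env.close_gripper(40); s=monitor.sense(); print(s["finger_gap"],s["gripper_force"],s["contact_force"])
env.movel([*p,.12],.15); s=monitor.sense(); print(s["finger_gap"],s["gripper_force"],s["clock"])
snap("wrist","held")
E
```

```text
((590.3838500976562, 30.37879180908203), (75.37372589111328, 37.847843170166016), 10.915196418762207) [261 110] [302 190]
right edge heading 11.606072
[ 0.57334066 -0.27105443  0.00341359] [ 0.15234596 -0.08482758 -0.49901492]
0.14809731766097872 39.10740673542023 [-0.85824958  0.21423412  2.03799855]
0.14736740397828393 38.98570418357849 9.15
```

```bash
python3 - <<'E'
import cv2
a=cv2.imread("pics/held.png"); cv2.imwrite("pics/held2.png",cv2.resize(a[180:420,100:460],None,fx=2,fy=2))
E
```

```text
(no output)
```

View pics/held2.png

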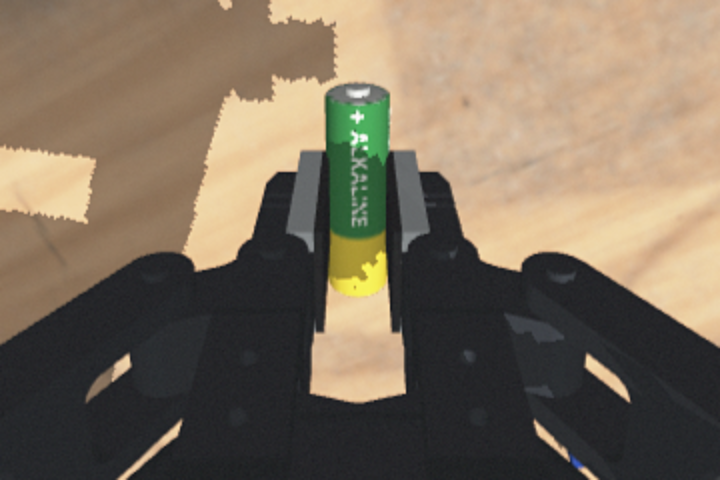

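The battery is held straight between the pads, plus end up in the picture: its silver rim is at zoom (358,103) and its minus end at (358,297). Next I'll measure its offset in the hand and place it.

```bash
cat >> h.py <<'E'
HL=np.deg2rad(11.0); L0=np.array([.5904,.0304]); UX=np.array([np.cos(HL),np.sin(HL)]); UY=np.array([-UX[1],UX[0]])
QL=down(HL-np.pi/2)
def lg(x,y,z): return [*(L0+x*UX+y*UY),z]
E
python3 - <<'E'
from h import *
f=dict(np.load("pics/held.npz")); s=monitor.sense(); T=R.from_quat(s["ee_rot"]).as_matrix()
px=np.array([[358,103],[358,297]])/2+[100,180]
W=ray(f,px,s["position"][2]+.012); t=(W-s["position"])@T; print("ends in tool",t.round(4))
off=t[:,0].mean(); print(off)
env.reach(lg(-off,0,.09),QL)
w=snap("wrist","pre")
print(env.movel(lg(-off,0,.045),.08), monitor.sense()["contact_force"])
hit=env.movel(lg(-off,0,.0268),.02,guard=6); s=monitor.sense(); print(hit,s["position"],s["contact_force"],s["clock"])
snap("wrist","placed0")
E
```

```text
ends in tool [[ 0.0267  0.0009 -0.0121]
 [-0.0216  0.0009 -0.012 ]]
0.002544507795387164
False [ 0.3808878   0.15790619 -0.11977986]
True [0.58773275 0.02993854 0.02706696] [-0.8261157   0.72693706  5.02372803] 11.9917
```

```bash
python3 - <<'E'
import cv2,numpy as np
a=cv2.imread("pics/placed0.png"); cv2.imwrite("pics/p2.png",cv2.resize(a[120:360,180:380],None,fx=2.5,fy=2.5))
E
```

```text
(no output)
```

View pics/p2.png

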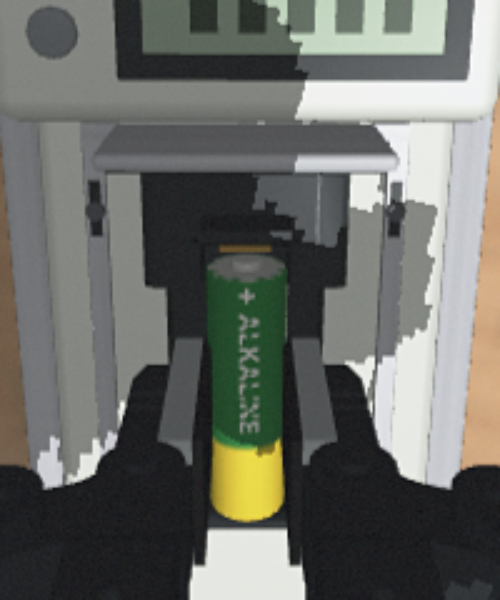

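The battery sits centred between the plinth edges (145 to 347, battery at 247), with its plus end towards the display and near the front post. I'll release it and check.

```bash
python3 - <<'E'
from h import *
env.release(); p=monitor.sense()["position"]; env.movel([p[0],p[1],.1],.15)
f=look("wl2",L0,HL,z=.15,off=.045)
h=cv2.cvtColor(cv2.imread("pics/wl2.png"),cv2.COLOR_BGR2HSV)
b=cv2.inRange(h,(22,90,40),(90,255,255)); b[:,:230]=0;b[:,330:]=0; b[:70]=0; b[260:]=0
b=cv2.morphologyEx(b,cv2.MORPH_OPEN,np.ones((3,3)))
c=max(cv2.findContours(b,cv2.RETR_EXTERNAL,cv2.CHAIN_APPROX_NONE)[0],key=cv2.contourArea)
W=ray(f,c[:,0],.0314)[:,:2]-L0; q=np.c_[W@UX,W@UY]*1000; print("batt",cv2.minAreaRect(q.astype(np.float32)),c[:,0].min(0),c[:,0].max(0),monitor.sense()["clock"])
a=cv2.imread("pics/wl2.png"); cv2.imwrite("pics/z2.png",cv2.resize(a[40:290,180:380],None,fx=2.4,fy=2.4,interpolation=cv2.INTER_NEAREST))
E
```

```text
batt ((-2.180389404296875, -0.48500776290893555), (14.23508071899414, 49.02421569824219), 89.492919921875) [269 115] [288 179] 14.1
```

View pics/z2.png

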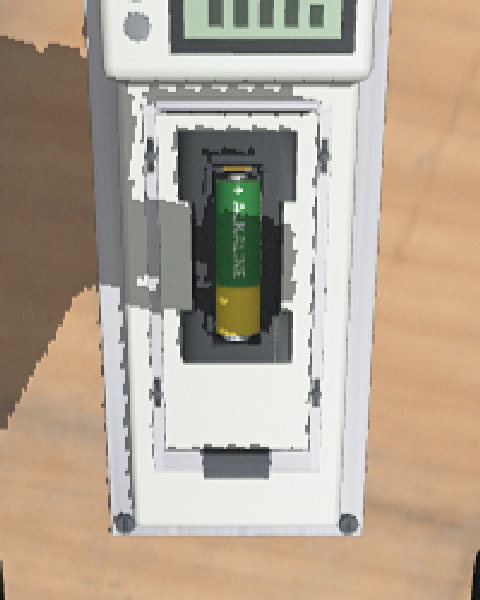

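The battery lies flat in the bay, seen at zoom rows 175 to 337 against the plinth at 129 to 362. Allowing for perspective, that is within about 2 mm of centre. Next is the cover.

```bash
python3 - <<'E'
from h import *
f=dict(np.load("pics/wl2.npz")); g=cv2.imread("pics/wl2.png",0); hsv=cv2.cvtColor(cv2.imread("pics/wl2.png"),cv2.COLOR_BGR2HSV)
m=cv2.inRange(g,0,120); keep=np.zeros_like(m); keep[91:193,252:306]=1; m*=keep
c=max(cv2.findContours(m,cv2.RETR_EXTERNAL,cv2.CHAIN_APPROX_NONE)[0],key=cv2.contourArea)
W=ray(f,c[:,0],.024)[:,:2]-L0; print("plinth in L",cv2.minAreaRect((np.c_[W@UX,W@UY]*1000).astype(np.float32)),c[:,0].min(0),c[:,0].max(0))
ax=np.deg2rad(-30.6); p=np.array([.5278,.2521]); q=down(ax-np.pi/2)
env.reach([*p,.09],q)
env.movel([*p,.008],.08,guard=10); env.close_gripper(50); s=monitor.sense(); print(s["position"],s["finger_gap"],s["gripper_force"],s["contact_force"])
env.movel([*p,.12],.15); env.reach(lg(-.02,0,.12),QL); env.hold(.3); s=monitor.sense(); print(s["finger_gap"],s["gripper_force"],s["clock"])
snap("wrist","cov")
E
```

```text
plinth in L ((0.158935546875, -0.31374549865722656), (75.59894561767578, 37.91599655151367), 0.0013835328863933682) [253  93] [303 190]
[0.52815823 0.25218226 0.00855897] 0.5378620198060908 51.62904655560851 [-0.63136741 -0.49256327  5.77525727]
0.5343782585356304 51.15516750141978 19.0333
```

View pics/cov.png

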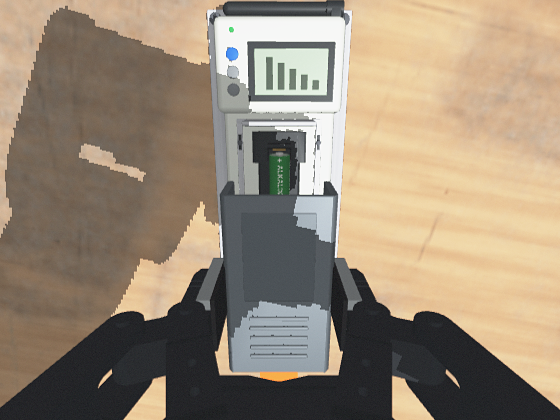

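The cover is held level, its front top edge running from (228,197) to (334,197), with the plinth and battery ahead of it. I'll measure its offset in the hand before lowering it.

```bash
python3 - <<'E'
from h import *
f=dict(np.load("pics/cov.npz")); s=monitor.sense(); z=s["position"][2]; print("z",z, "tcp in L",[(s["position"][:2]-L0)@UX,(s["position"][:2]-L0)@UY])
g=cv2.imread("pics/cov.png",0).astype(float)
for r in (210,225,240): 
    d=np.abs(np.diff(g[r,210:350])); print(r,[int(i)+210 for i in np.flatnonzero(d>18)])
col=g[180:215,250:300].mean(1); print(np.round(col).astype(int).tolist())
W=ray(f,[[228,197],[334,197],[281,197]],z+.0175)[:,:2]-L0; print("top edge in L mm",(np.c_[W@UX,W@UY]*1000).round(1))
E
```

```text
z 0.11998979287143569 tcp in L [np.float64(-0.019946453751383625), np.float64(0.00042567660870946114)]
210 [217, 219, 220, 293, 331, 332, 336, 337, 339, 340]
225 [213, 214, 217, 218, 219, 220, 221, 295, 297, 315, 316, 331, 335, 336, 338, 339]
240 [218, 219, 221, 222, 320, 324, 330, 334, 335, 337, 338]
[86, 87, 88, 85, 86, 89, 85, 84, 88, 92, 93, 95, 96, 95, 84, 73, 90, 96, 96, 97, 98, 98, 98, 99, 100, 100, 100, 100, 101, 102, 103, 102, 99, 89, 91]
top edge in L mm [[ 22.8  19.1]
 [ 22.8 -21.8]
 [ 22.8  -1.4]]
```

```bash
cat >> h.py <<'E'
def inL():
    s=monitor.sense(); d=s["position"][:2]-L0; F=s["contact_force"]
    return np.r_[[d@UX*1000,d@UY*1000,s["position"][2]*1000], [F[:2]@UX,F[:2]@UY,F[2]], s["clock"]].round(2)
E
python3 - <<'E'
from h import *
env.movel(lg(-.02,.0005,.055),.08); print(inL())
print(env.movel(lg(-.02,.0005,.0255),.015,guard=5)); print(inL())
E
```

```text
[-19.67   0.35  55.51  -0.23  -0.48  -0.46  20.05]
True
[-20.     0.5   26.6   -0.33   1.91   4.95  21.79]
```

The cover bottomed at TCP z 26.6 mm, and 26.56 is expected for lying flat on the deck, so the lugs are between the rails. Now I'll slide it in small steps and log the force.

```bash
python3 - <<'E'
from h import *
env.movel(lg(-.02,.0005,.0266),.01); env.hold(.2); b=inL(); print(b)
pk=0; x=-20.
while x<5 and b[6]<50:
    x+=.5; g=env.movel(lg(x/1000,.0005,.0266),.01,guard=20); a=inL(); push=b[3]-a[3]
    print(x,a,monitor.sense()["finger_gap"].round(3)) if x>-14 or x%2==0 else None
    pk=max(pk,push)
    if g or push>21: print("high"); break
    if pk>6 and push<pk-4: print("snap",pk,push); break
E
```

```text
[-19.95   0.48  26.62   0.19  -1.33   1.57  22.24]Traceback (most recent call last):
  File "<stdin>", line 6, in <module>
AttributeError: 'float' object has no attribute 'round'
```

```bash
cat > slide.py <<'E'
from h import *
import sys
def slide(x,end,base,st=.5):
    pk=0
    while x<end:
        x+=st; g=env.movel(lg(x/1000,.0005,.0266),.01,guard=20); a=inL(); push=base-a[3]
        print(x,a)
        pk=max(pk,push)
        if g or push>21: print("high"); break
        if pk>6 and push<pk-4: print("snap",pk,push); break
        if a[6]>50: break
E
python3 - <<'E'
from slide import *
slide(-19.5,5,.2)
E
```

```text
-19.0 [-18.67   0.47  26.61   1.07   0.05   1.25  23.49]
-18.5 [-18.62   0.44  26.59  -2.94  -0.58   3.    23.74]
-18.0 [-18.12   0.5   26.63  -3.26  -0.58   3.48  23.99]
-17.5 [-17.5    0.53  26.58  -2.86   0.2    3.75  24.24]
-17.0 [-16.95   0.52  26.58  -2.04   0.71   3.03  24.49]
-16.5 [-16.44   0.5   26.59  -2.52   0.05   3.7   24.74]
-16.0 [-15.93   0.51  26.61  -2.58   0.42   2.74  24.99]
-15.5 [-15.41   0.47  26.62  -1.93   0.21   3.71  25.24]
-15.0 [-14.93   0.48  26.6   -2.46   0.44   1.86  25.49]
-14.5 [-14.44   0.46  26.62  -1.93   0.46   3.14  25.74]
-14.0 [-13.95   0.5   26.6   -2.75   0.57   2.76  25.99]
-13.5 [-13.56   0.51  26.59  -2.63   0.81   3.71  26.24]
-13.0 [-13.07   0.53  26.61  -4.36   0.25   4.28  26.49]
-12.5 [-12.62   0.53  26.63  -3.97  -0.03   5.77  26.74]
-12.0 [-12.22   0.51  26.66  -5.33  -1.46   6.81  26.99]
-11.5 [-11.81   0.54  26.68  -5.31   0.4    5.93  27.24]
-11.0 [-11.4    0.54  26.71  -6.94   0.27   6.65  27.49]
-10.5 [-11.05   0.56  26.7   -8.03  -0.12   6.85  27.74]
-10.0 [-10.62   0.56  26.72  -7.41   0.47   8.33  27.99]
-9.5 [-10.23   0.
[... 305 characters left out ...]
-6.5 [ -7.89   0.63  26.84 -12.62   0.87  12.76  29.74]
-6.0 [ -7.48   0.61  26.9  -13.     0.57  12.62  29.99]
-5.5 [ -7.08   0.63  26.9  -14.46   0.21  14.05  30.24]
-5.0 [ -6.72   0.64  26.9  -14.53  -0.09  13.76  30.49]
-4.5 [ -6.3    0.65  26.96 -15.7   -0.12  15.64  30.74]
-4.0 [ -5.96   0.67  26.96 -15.58   0.59  15.87  30.99]
-3.5 [ -5.55   0.67  26.99 -17.78  -0.44  16.87  31.24]
-3.0 [ -5.13   0.71  27.   -17.86   0.29  17.58  31.49]
-2.5 [ -4.81   0.69  27.   -18.36   0.04  17.42  31.74]
-2.0 [ -4.43   0.73  27.02 -18.45   0.55  19.03  31.99]
-1.5 [ -4.08   0.73  27.01 -20.1    0.92  19.15  32.24]
-1.0 [ -2.02   0.64  27.03 -11.86  -0.26  13.61  32.49]
snap 20.3 12.059999999999999
```

The push fell from 20 N to 12 N and the cover jumped 2 mm, which looks like the click. I'll relax the push, then tug it back lightly to confirm it is latched before letting go.

```bash
python3 - <<'E'
from h import *
env.hold(.2); print(inL())
for x in (-2,-3,-4,-5,-6):
    env.movel(lg(x/1000,.0005,.0266),.01,guard=12); a=inL(); print(x,a)
    if a[3]>9: break
E
```

```text
[ -2.04   0.63  27.03 -10.61   1.05  12.2   32.69]
-2 [-2.04  0.64 27.07 -4.88  0.84  9.61 32.94]
-3 [-2.16  0.58 27.14  0.82  1.17  5.61 33.19]
-4 [-2.33  0.52 27.26  5.86  1.72  3.1  33.44]
-5 [-2.49  0.47 27.45  9.46  2.35  2.13 33.69]
```

```bash
python3 - <<'E'
from h import *
env.movel(lg(-.003,.0005,.0272),.01); print(inL())
env.release(); p=monitor.sense()["position"]; env.movel([p[0],p[1],.1],.15)
f=look("fin",L0,HL,z=.15,off=.045); print(inL())
h=cv2.cvtColor(f["frame"],cv2.COLOR_RGB2HSV)
b=cv2.inRange(h,(5,150,120),(25,255,255)); b[:120]=0; b[300:]=0; b[:,:200]=0; b[:,360:]=0
b=cv2.morphologyEx(b,cv2.MORPH_OPEN,np.ones((3,3)))
c=max(cv2.findContours(b,cv2.RETR_EXTERNAL,cv2.CHAIN_APPROX_NONE)[0],key=cv2.contourArea)[:,0]; print("tab px",c.min(0),c.max(0))
a=f["frame"][:,:,::-1]; cv2.imwrite("pics/z3.png",cv2.resize(a[40:290,180:380],None,fx=2.4,fy=2.4,interpolation=cv2.INTER_NEAREST))
E
```

```text
[-2.43  0.53 27.26  4.66  1.49  1.56 34.05]
[-4.4980e+01  1.1000e-01  1.4916e+02  2.2000e-01  5.3000e-01  0.0000e+00
  3.5880e+01]
tab px [266 207] [289 238]
```

View pics/z3.png

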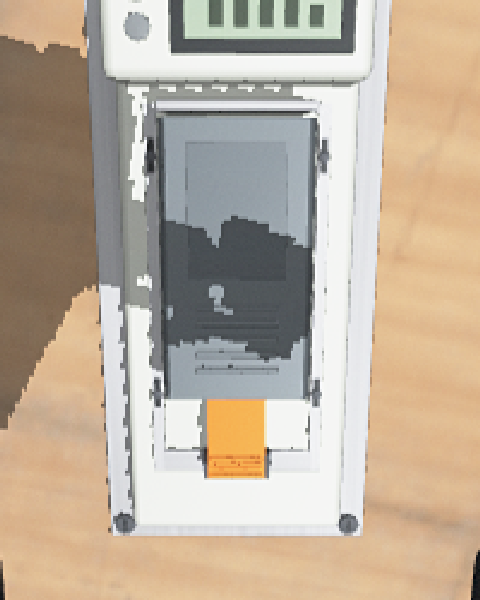

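The cover covers the plinth, from row 115 at the end plate to row 400, and the tab ends at row 478 over the ledge bar. I'll compute the hook position relative to the ledge face.

```bash
python3 - <<'E'
from h import *
f=dict(np.load("pics/fin.npz")); w=dict(np.load("pics/wl2.npz"))
def X(f,px,z):
    W=ray(f,px,z)[:,:2]-L0; return (np.c_[W@UX,W@UY]*1000).round(1)
u=180+237/2.4
e=X(f,[[u,40+115/2.4],[u,40+400/2.4]],.0435); print("cover ends",e,"mid",e.mean(0))
print("ledge bar",X(w,[[u,40+447/2.4],[u,40+478/2.4]],.023), "plate front/back",X(w,[[u,40+100/2.4],[u,40+112/2.4]],.03))
print("tab ends",X(f,[[u,40+400/2.4],[u,40+478/2.4]],.0435),X(f,[[u,40+478/2.4]],.035))
print("sides at row 300",X(f,[[180+163/2.4,165],[180+312/2.4,165]],.03))
g=cv2.cvtColor(f["frame"],cv2.COLOR_RGB2GRAY).astype(int); print("fin rows",g[78:95,270:290].mean(1).astype(int).tolist(),g[200:212,255:262].mean(1).astype(int).tolist())
E
```

```text
cover ends [[ 41.   -0.9]
 [-45.8  -0.9]] mid [-2.4 -0.9]
ledge bar [[-70.   -0.9]
 [-82.   -0.9]] plate front/back [[45.7 -0.9]
 [42.3 -0.9]]
tab ends [[-45.8  -0.9]
 [-73.1  -0.9]] [[-76.8  -0.9]]
sides at row 300 [[-15.7  23.4]
 [-15.7 -25.4]]
fin rows [153, 154, 142, 156, 223, 237, 236, 177, 56, 102, 159, 160, 168, 166, 167, 167, 167] [164, 163, 164, 164, 162, 167, 219, 245, 242, 242, 242, 242]
```

```bash
python3 - <<'E'
from h import *
def tabz(name,c,ax,base,r0,r1):
    f=dict(np.load(f"pics/{name}.npz")); h=cv2.cvtColor(f["frame"],cv2.COLOR_RGB2HSV)
    b=cv2.inRange(h,(5,130,110),(26,255,255)); k=np.zeros_like(b); k[r0:r1,255:300]=1; b*=k
    b=cv2.morphologyEx(b,cv2.MORPH_OPEN,np.ones((5,5)))
    cc=max(cv2.findContours(b,cv2.RETR_EXTERNAL,cv2.CHAIN_APPROX_NONE)[0],key=cv2.contourArea)[:,0]
    y0,y1=cc[:,1].min(),cc[:,1].max()+.5; u=cc[:,0].mean(); d=np.array([np.cos(ax),np.sin(ax)])
    rear=(ray(f,[[u,y0-.5]],base+.0255)[0,:2]-c)@d
    zs=np.arange(0,.03,.0005); e=np.array([(ray(f,[[u,y1]],base+z)[0,:2]-c)@d for z in zs])-rear
    wid=np.ptp(cc[:,0]); print(name,y0,y1,wid,"end z above base mm",1000*np.interp(.033,-e[::-1]if e[0]>e[-1] else -e,zs[::-1] if e[0]>e[-1] else zs), (e[[0,20,40]]*1000).round(1))
tabz("wc",np.array([.5278,.2521]),np.deg2rad(-30.6),0,180,225)
tabz("fin",L0-.0024*UX,HL,.018,200,250)
E
```

```text
wc 189 214.5 18 end z above base mm 29.500000000000004 [-35.7 -32.2 -28.7]
fin 207 238.5 23 end z above base mm 29.500000000000004 [-37.9 -33.6 -29.2]
```

The top view can't settle whether the tab is bent. I'll take one oblique side view and fit the slope of the tab's far edge numerically.

```bash
python3 - <<'E'
from h import *
cm=np.array([.0779,-.0009,-.142]); ca=np.array([[0,-.952,-.306],[1,0,0],[0,-.306,.952]])
tab=np.array(lg(-.062,0,.035)); x3=np.r_[UX,0];y3=np.r_[UY,0];z3=np.array([0,0,1.])
best=[]
for sgn in(1,-1):
  for th in np.deg2rad([15,25,35,45]):
    zt=np.cos(th)*y3*sgn-np.sin(th)*z3; xt=np.sin(th)*y3*sgn+np.cos(th)*z3; yt=np.cross(zt,xt); T=np.c_[xt,yt,zt]
    for D in (.2,.24):
        # tab at pixel v~150 (cam y=-.17*D)
        cam=tab-T@ca@np.array([0,-.17*D,D]); tcp=cam-T@cm
        q=kinematics.ik(tcp,R.from_matrix(T).as_quat())
        print(sgn,round(np.degrees(th)),D,tcp.round(3),cam.round(3),None if q is None else q.round(2))
E
```

```text
1 15 0.2 [ 0.544 -0.049  0.003] [ 0.565 -0.165  0.115] [-0.64  1.15  1.23  0.76  1.88 -1.05]
1 15 0.24 [ 0.551 -0.086  0.019] [ 0.572 -0.201  0.131] [-0.67  1.15  1.14  0.74  1.96 -1.02]
1 25 0.2 [ 0.545 -0.054  0.015] [ 0.562 -0.148  0.146] [-0.62  1.04  1.28  0.68  1.77 -1.04]
1 25 0.24 [ 0.551 -0.087  0.038] [ 0.568 -0.181  0.168] [-0.66  1.04  1.21  0.67  1.84 -1.01]
1 35 0.2 [ 0.545 -0.056  0.029] [ 0.558 -0.127  0.174] [-0.6   0.93  1.34  0.61  1.64 -1.01]
1 35 0.24 [ 0.551 -0.085  0.056] [ 0.563 -0.156  0.202] [-0.63  0.92  1.28  0.6   1.72 -0.98]
1 45 0.2 [ 0.545 -0.056  0.042] [ 0.553 -0.101  0.197] [-0.57  0.83  1.4   0.54  1.52 -0.96]
1 45 0.24 [ 0.55  -0.08   0.074] [ 0.557 -0.125  0.23 ] [-0.6   0.81  1.35  0.52  1.6  -0.94]
-1 15 0.2 [0.515 0.087 0.003] [0.494 0.202 0.115] None
-1 15 0.24 [0.508 0.123 0.019] [0.487 0.238 0.131] [ 0.47  1.02  1.49 -1.19  1.52 -2.17]
-1 25 0.2 [0.515 0.091 0.015] [0.497 0.185 0.146] [ 0.39  0.92  1.58 -1.15  1.33 -2.22]
-1 25 0.24 [0.508 0.124 0.038] [0.491 0.219 0.168] [ 0.45  0.9   1.54 -1.1   1.39 -2.26]
-1 35 0.2 [0.514 0.093 0.029] [0.501 0.164 0.174] [ 0.35  0.81  1.62 -1.04  1.21 -2.33]
-1 35 0.24 [0.508 0.122 0.056] [0.496 0.193 0.202] [ 0.41  0.78  1.58 -0.99  1.28 -2.37]
-1 45 0.2 [0.514 0.093 0.042] [0.506 0.138 0.197] [ 0.3   0.71  1.65 -0.91  1.1  -2.47]
-1 45 0.24 [0.509 0.117 0.074] [0.502 0.162 0.23 ] [ 0.35  0.67  1.62 -0.86  1.18 -2.51]
```

```bash
python3 - <<'E'
from h import *
cm=np.array([.0779,-.0009,-.142]); ca=np.array([[0,-.952,-.306],[1,0,0],[0,-.306,.952]])
tab=np.array(lg(-.062,0,.035)); y3=np.r_[UY,0];z3=np.array([0,0,1.])
th=np.deg2rad(25);D=.27
zt=np.cos(th)*y3-np.sin(th)*z3; xt=np.sin(th)*y3+np.cos(th)*z3; T=np.c_[xt,np.cross(zt,xt),zt]
tcp=tab-T@ca@np.array([0,-.17*D,D])-T@cm; q=R.from_matrix(T).as_quat(); print(tcp)
env.reach(tcp+[0,0,.12],q); env.movel(tcp,.15); env.hold(.3); f=snap("wrist","obl"); print(monitor.sense()["clock"])
h=cv2.cvtColor(f["frame"],cv2.COLOR_RGB2HSV)
b=cv2.inRange(h,(5,130,80),(26,255,255)); pt=proj(f,tab)[0]; print(pt)
k=np.zeros_like(b); u,v=pt.astype(int); k[v-40:v+40,u-60:u+60]=1; b*=k
b=cv2.morphologyEx(b,cv2.MORPH_OPEN,np.ones((3,3)))
n,lab,st,_=cv2.connectedComponentsWithStats(b); i=1+st[1:,4].argmax(); print(st[i]); m=lab==i
V=f["view"]; c=-V[:3,:3].T@V[:3,3]
def onplane(px,yl):
    d=V[:3,:3].T@np.linalg.inv(f["mtx"])@np.r_[px,1.]; t=(yl-(c[:2]-L0)@UY)/(d[:2]@UY); P=c+t*d
    return ((P[:2]-L0)@UX*1000,P[2]*1000)
for cl in range(st[i][0],st[i][0]+st[i][2],3):
    r=np.flatnonzero(m[:,cl]); print(cl,r.min(),r.max(),"top",np.round(onplane([cl,r.min()-.5],.009),1),"bot",np.round(onplane([cl,r.max()+.5],-.009),1))
E
```

```text
[ 0.5558886  -0.11226974  0.05422887]
38.9667
[276.82966018 150.01991996]
[257 148  41  22 674]
257 158 164 top [-79.1  21.6] bot [-78.   27.1]
260 148 164 top [-76.1  31.6] bot [-75.6  27.1]
263 148 164 top [-73.6  31.6] bot [-73.1  27.1]
266 149 169 top [-71.1  30.6] bot [-70.8  22.2]
269 149 167 top [-68.6  30.6] bot [-68.4  24.2]
272 150 164 top [-66.1  29.6] bot [-65.9  27.1]
275 150 164 top [-63.6  29.6] bot [-63.5  27.1]
278 150 165 top [-61.1  29.6] bot [-61.   26.1]
281 150 165 top [-58.5  29.6] bot [-58.6  26.1]
284 150 165 top [-56.   29.6] bot [-56.2  26.1]
287 151 165 top [-53.5  28.6] bot [-53.8  26.1]
290 151 166 top [-50.9  28.6] bot [-51.3  25.2]
293 151 166 top [-48.4  28.6] bot [-48.9  25.2]
296 151 166 top [-45.9  28.7] bot [-46.5  25.2]
```

```bash
python3 - <<'E'
from h import *
f=dict(np.load("pics/obl.npz")); im=f["frame"].astype(int)
h=cv2.cvtColor(f["frame"],cv2.COLOR_RGB2HSV)
def P(x,y,z): return proj(f,np.array(lg(x/1000,y/1000,z/1000)))[0].round(1)
print("pred: cover near bottom",P(-45,-23.5,18),P(41,-23.5,18)," top far",P(-45,20,43.5),P(41,20,43.5))
print("case -y edge",P(-104,-39,18),P(-46,-39,18),P(40,-39,18)," ledge face",P(-72,-9,18),P(-72,-9,23),P(-72,9,23),"plate",P(41,0,30))
for lo,hi,cols in ((100,150,range(300,390,8)),):
    for cl in cols:
        g=im[90:230,cl].sum(1)/3; d=np.diff(g); j=np.argsort(-np.abs(d))[:8]; print(cl,sorted((int(a)+90,int(d[a])) for a in j))
# subpixel orange->other profile along bottom & top of tab
s=h[:,:,1].astype(float)
for cl in range(272,299,3):
    c=s[135:180,cl-1:cl+2].mean(1); t=np.interp
    up=[i for i in range(len(c)-1) if c[i]<120<=c[i+1]]; dn=[i for i in range(len(c)-1) if c[i]>=120>c[i+1]]
    print(cl,[round(135+i+(120-c[i])/(c[i+1]-c[i]),2) for i in up],[round(135+i+(c[i]-120)/(c[i]-c[i+1]),2) for i in dn])
E
```

```text
pred: cover near bottom [298.2 184.7] [406.6 184.7]  top far [297.2 128.1] [400.  128.2]
case -y edge [221.4 197.5] [297.8 197.5] [411.  197.6]  ledge face [264.7 173.6] [264.6 168.7] [265.2 156.1] plate [402.4 155.2]
300 [(115, -70), (183, 100), (190, 49), (205, -72), (207, 65), (211, 64), (212, 52), (223, -68)]
308 [(118, -70), (131, 44), (189, -49), (190, 67), (205, -68), (207, 55), (211, 61), (223, -65)]
316 [(122, -66), (183, 99), (190, 49), (199, -58), (205, -70), (207, 63), (211, 45), (223, -64)]
324 [(183, 96), (189, -103), (190, 86), (205, -69), (207, 48), (211, 62), (223, -79), (225, 59)]
332 [(144, 38), (183, 102), (184, 46), (190, 50), (205, -52), (207, 67), (211, 61), (223, -63)]
340 [(183, 100), (184, 48), (205, -49), (207, 50), (211, 60), (212, 57), (223, -97), (225, 55)]
348 [(143, 40), (183, 68), (184, 69), (190, 48), (205, -49), (207, 61), (211, 58), (223, -60)]
356 [(183, 70), (184, 66), (189, -36), (190, 45), (205, -50), (207, 62), (211, 42), (223, -59)]
364 [(184, 81), (189, -57), (190, 69), (205, -47), (207, 48), (211, 60), (223, -77), (225, 59)]
372 [(183, 40), (184, 81), (190, 48), (199, -51), (205, -50), (207, 66), (211, 60), (223, -60)]
380 [(184, 82), (189, -110), (190, 86), (205, -48), (211, 57), (212, 59), (223, -74), (225, 53)]
388 [(184, 73), (186, -127), (187, 118), (190, 44), (205, -51), (207, 65), (211, 60), (223, -60)]
272 [np.float64(148.84)] [np.float64(165.17)]
275 [np.float64(149.27)] [np.float64(165.15)]
278 [np.float64(149.48)] [np.float64(165.32)]
281 [np.float64(149.61)] [np.float64(165.56)]
284 [np.float64(149.72)] [np.float64(165.86)]
287 [np.float64(150.16)] [np.float64(166.08)]
290 [np.float64(150.38)] [np.float64(166.28)]
293 [np.float64(150.52)] [np.float64(166.57)]
296 [np.float64(150.8)] [np.float64(166.83)]
```

The tab slopes about 0.1 rad and the cover's rear is slightly lifted, so the hook is still on top of the ledge and has not dropped. I'll regrip and push on gently, with less downward load.

```bash
python3 - <<'E'
from h import *
p=monitor.sense()["position"]; env.movel(p+[0,0,.1],.25)
env.reach(lg(-.0024,.0005,.09),QL); env.movel(lg(-.0024,.0005,.0268),.08,guard=15); print(inL())
env.close_gripper(60); b=inL(); print(b)
x=-2.4; pk=0
while x<6:
    x+=.4; g=env.movel(lg(x/1000,.0005,.0269),.01,guard=20); a=inL(); push=b[3]-a[3]; print(round(x,1),a); pk=max(pk,push)
    if g or push>22: print("high"); break
    if pk>6 and push<pk-4: print("snap",pk); break
    if a[6]>51: break
E
```

```text
[-2.05  0.41 27.3  -0.49  0.55  0.07 42.29]
[-2.29  0.53 27.46 -2.6   0.14  5.69 42.73]
-2.0 [-2.27  0.52 27.44 -4.03  0.81  5.61 42.98]
-1.6 [-2.26  0.52 27.45 -6.6   1.38  7.6  43.23]
-1.2 [-2.24  0.55 27.42 -8.98  0.31  8.74 43.48]
-0.8 [ -2.23   0.52  27.42 -11.13  -1.17  10.3   43.73]
-0.4 [ -2.22   0.53  27.43 -13.69  -0.45  11.83  43.98]
-0.0 [ -2.2    0.54  27.41 -15.67  -0.54  12.98  44.23]
0.4 [ -2.15   0.53  27.44 -19.01   0.14  15.85  44.48]
0.8 [ -2.14   0.56  27.38 -19.54  -0.51  15.81  44.73]
1.2 [ -2.13   0.56  27.4  -22.48  -0.62  18.24  44.98]
1.6 [ -2.04   0.58  27.38 -24.45  -2.2   20.09  45.23]
2.0 [ -1.88   0.59  27.36 -25.16  -0.5   20.77  45.48]
high
```

```bash
python3 - <<'E'
from h import *
env.movel(lg(-.0022,.0005,.0272),.02); print(inL())
for nm,(r0,r1,c0,c1) in {"obl":(144,186,244,312)}.items():
    f=np.load(f"pics/{nm}.npz"); h=cv2.cvtColor(f["frame"],cv2.COLOR_RGB2HSV)
    for r in range(r0,r1):
        print(r,"".join(("O" if s>120 and 5<=hh<=26 else "o" if s>70 and hh<30 else ".-+#"[3-min(3,v//64)]) for hh,s,v in h[r,c0:c1].astype(int)))
E
```

```text
[-2.03  0.54 27.5  -0.96  1.37  4.12 45.84]
144 -----------------------+----------------------------+++-------------
145 ----------------------------------------------------+++-------------
146 --------------------------------------------++++----+++-------------
147 ----------------------------------------++++++++++++++++------------
148 --------------OOOOOOoo-o-----------------+++++++++++++++------------
149 --------------OOOOOOOOOOOOOOOOOooo------------+-----++++------------
150 --------------OOOOOOOOOOOOOOOOOOOOOOOOOOOOOoooo-----++++------------
151 --------------OOOOOOOOOOOOOOOOOOOOOOOOOOOOOOOOOOOOOOO+++------------
152 --------------OOOOOOOOOOOOOOOOOOOOOOOOOOOOOOOOOOOOOOOO++------------
153 --------------OOOOOOOOOOOOOOOOOOOOOOOOOOOOOOOOOOOOOOOO++------------
154 --------------OOOOOOOOOOOOOOOOOOOOOOOOOOOOOOOOOOOOOOOO++------------
155 --------------OOOOOOOOOOOOOOOOOOOOOOOOOOOOOOOOOOOOOOOO++------------
156 -------------oOOOOOOOOOOOOOOOOOOOOOOOOOOOOOOOOOOOOOOOO++------------
157 -------------oOOOOOOOOOOOOOOOOOOOOOOOOOOOOOOOOOOOOOOOO++------------
158 ------------+OOOOOOOOOOOOOOOOO
[... 1309 characters left out ...]
..............................+++++++++++++
177 ---------------++----.................................-+++++++++++++
178 ------------+----.....................................-+++++++++++++
179 --------------........................................-+++++++++++++
180 -----------...........................................-+++++++++++++
181 ----...----...........................................-+++++++++++++
182 ----................-.................................-+++++++++++++
183 ---.................-.................................-+++++++++----
184 ....................-.........................................--....
185 ..............................................---...................
```

```bash
cat >> h.py <<'E'
def oblique():
    cm=np.array([.0779,-.0009,-.142]); ca=np.array([[0,-.952,-.306],[1,0,0],[0,-.306,.952]])
    tab=np.array(lg(-.062,0,.035)); y3=np.r_[UY,0];z3=np.array([0,0,1.]); th=np.deg2rad(25);D=.27
    zt=np.cos(th)*y3-np.sin(th)*z3; xt=np.sin(th)*y3+np.cos(th)*z3; T=np.c_[xt,np.cross(zt,xt),zt]
    tcp=tab-T@ca@np.array([0,-.17*D,D])-T@cm; q=R.from_matrix(T).as_quat()
    env.reach(tcp+[0,0,.03],q); env.movel(tcp,.2); env.hold(.15)
def tabslope(name):
    f=np.load(f"pics/{name}.npz"); h=cv2.cvtColor(f["frame"],cv2.COLOR_RGB2HSV)
    for r in range(144,190):
        print(r,"".join(("O" if s>120 and 5<=hh<=26 else "o" if s>70 and hh<30 else ".-+#"[3-min(3,v//64)]) for hh,s,v in h[r,244:312].astype(int)))
    for cl in range(300,390,16):
        g=f["frame"][175:189,cl].astype(int).sum(1)/3; i=np.diff(g).argmax(); print(cl,175+i,g[i-1:i+3].round())
E
python3 - <<'E'
from h import *
for x,y,z in [(0,.5,27.6),(0.3,1.5,27.6),(.3,-.5,27.6),(.5,.5,27.6),(-2,.5,27.4)]:
    env.movel(lg(x/1000,y/1000,z/1000),.02,guard=18); print(x,y,inL())
env.release(); p=monitor.sense()["position"]; env.movel(p+[0,0,.07],.25)
oblique(); snap("wrist","obl2"); print(inL()[6]); tabslope("obl2")
E
```

```text
0 0.5 [-1.920e+00  5.400e-01  2.745e+01 -1.292e+01 -1.000e-02  1.020e+01
  4.610e+01]
0.3 1.5 [ -1.9    0.67  27.42 -14.76  -4.76   9.85  46.35]
0.3 -0.5 [ -1.88   0.43  27.46 -13.87   4.69  12.05  46.6 ]
0.5 0.5 [ -1.86   0.52  27.43 -14.98  -0.32  10.9   46.85]
-2 0.5 [-2.    0.49 27.51  1.09 -0.3   2.99 47.06]
50.36
144 --------------------+++++++++++--+------------oooooo+++-------------
145 ---------------------------------------------+------+#+-------------
146 ---------------------------------------------+++----+++-------------
147 -------------+------------------------------++++----++++------------
148 ---------------oo-----------------------++++++++#####+++------------
149 --------------OOOOOOOOOOooo-------------++++-+++++++++++------------
150 --------------OOOOOOOOOOOOOOOOOOOOOOoooo------------++++------------
151 --------------OOOOOOOOOOOOOOOOOOOOOOOOOOOOOOOOOOOoooo+++------------
152 --------------OOOOOOOOOOOOOOOOOOOOOOOOOOOOOOOOOOOOOOOO++------------
153 --------------OOOOOOOOOOOOOOOOOOOOOOOOOOOOOOOOOOOOOOOO++------------
154 --------------OOOOOOOOOOOOOOOOOOOOOOOOOOOOOOO
[... 2058 characters left out ...]
+++++++++
183 -...................-.................................-+++++++++++++
184 ....................-....................................++++++-+-..
185 ....................-..........................-.........-.....-.-..
186 ..............................................+++-.............-.-..
187 .........................................-++++--+++++++.............
188 .........................................-----++++-----.............
189 ..............................................+++-..................
300 183 [110. 102. 204. 252.]
316 183 [112. 104. 175. 238.]
332 184 [104. 147. 235. 247.]
348 184 [107. 122. 221. 249.]
364 184 [110. 103. 204. 251.]
380 185 [104. 173. 245. 244.]
```

The cover is against its stop, but the tab still looks slightly raised, with the hook overhanging the ledge face. I'll press lightly on the tab end with shut fingers to seat the hook, which also measures the tab's height.

```bash
python3 - <<'E'
from h import *
p=monitor.sense()["position"]; env.movel(p+[0,0,.04],.3)
env.reach(lg(-.069,.0005,.05),QL); env.close_gripper(20); print(inL())
env.movel(lg(-.069,.0005,.035),.1)
for z in (32,31,30,29,28,27.5,27):
    g=env.movel(lg(-.069,.0005,z/1000),.02,guard=14); a=inL(); print(z,a)
    if g or a[5]>13 or a[6]>55.5: break
E
```

```text
[-6.900e+01  5.000e-01  5.000e+01  0.000e+00  4.700e-01 -4.000e-02
  5.326e+01]
32 [-68.94   0.47  32.11  -1.38   0.57   0.2   53.86]
31 [-68.84   0.42  31.19  -0.49   0.08   0.88  54.11]
30 [-68.81   0.4   30.6   -2.05  -0.69   7.9   54.36]
29 [-69.1    0.58  28.85  -0.27   0.46   0.33  54.61]
28 [-69.09   0.54  27.82  -0.43  -0.36  -0.86  54.86]
27.5 [-69.02   0.52  27.45  -0.43  -0.32   0.1   55.11]
27 [-6.899e+01  5.200e-01  2.699e+01  3.300e-01 -4.000e-02  5.500e-01
  5.536e+01]
```

The tab gave way at 8 N and dropped free, so the hook clicked behind the ledge. I'll retreat and hand in.

```bash
python3 - <<'E'
from h import *
env.movel(lg(-.069,.0005,.09),.15); print(inL()); print(job.hand_in())
E
```

```text
[-6.937e+01  6.200e-01  8.937e+01 -3.000e-02 -2.900e-01 -3.700e-01
  5.592e+01]
the job is handed in; nothing more can be done
None
```

I handed the job in at about 56 s with the battery in the bay, plus end towards the display, and the cover slid on, released and apparently latched. The slide alone left the hook hung up on the ledge, so I pressed the tab down with shut fingers; it gave way at 8 N. I took no picture after that press, and the hand-in returned no verdict.

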